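# Nest the reducing sleeves in the touch mixer and hold the jar pressed to mix

## Robot

A 6-joint arm with a two-finger parallel gripper is mounted at the origin on the work surface. World frame = base frame: x ahead of the robot, y to its left, z up, the work surface at z = 0. Lengths are in m, angles in degrees, forces in N, time in s.
With the tool pointing down it reaches from about 0.4 to 0.825 m from the base axis. Payload 7 kg.
Tool frame: the origin (TCP) lies on the centre line of the jaws, within the pads' length; the fingertips stand 11 mm ahead of it and the grasp point (between the pads) lies 8 mm behind it; z points along the fingers, y is the direction in which the jaws open and shut (so a half turn about z gives the same grasp; the last joint's range is limited). The gripper opens to 88 mm and grips with 3 to 60 N. Pads are 19 mm wide; open, the fingers measure 130 mm over their backs; the gripper's body (78 mm by 193 mm) begins 47 mm behind the grasp point.
Start: joints at [93.111, 20.546, 0.682, 0, -70.136, -16.507], TCP at [0.156, 0.657, 0.238] pointing down, gripper open.
Joint ranges: [-176.03, 176.03], [-82.01, 121.73], [-58.28, 71.71], [-173.87, 95.51], [-174.79, -0.11], [-173.66, 173.66]. Speed limits (degrees/s): [136.94, 136.94, 172.46, 180, 180, 180].

## Interface

Orientations are given as [roll, pitch, yaw] about the fixed x, y, z axes, in that order (R = Rz(yaw) Ry(pitch) Rx(roll)).
In Python, from plant import ctrl, cams, order gives the robot as it stands.
- The arm moves only by the tool jog_arm, never from a script. Its argument "motion" is a list of rows, each an object with "offset": the shift along the tool's x, y, z in mm, a list of three; "roll": the turn about the tool's z in rad; "hand": the finger opening in mm, from 0 to 87.6. A call has 1 to 20 rows; each row is the pose to reach, as a shift and turn from the pose commanded when the call began, along the tool's axes at that moment; what a row does not reach only later rows make up. A row lasts 1/12 s, in which the tool goes at most 41.7 mm and 7.16 degrees, less where a joint would pass 70% of its speed; a pose out of reach is approached as far as the arm can. A call with a gripper value outside its range is refused whole. The fingers move at their own pace and stop on an object; the grip force is fixed at half the most. Time passes only in rows, so rows that repeat a pose let the fingers close. It gives the time, the measured TCP pose, the force and the opening at its end, in the units of the state.
- ctrl.get_obs(): the state, without advancing time (a new reading comes with each control period).
- cams.snapshot(name): name is "scene" or "top" or "wrist"; returns a dict with "img" (384x512x3 uint8, red, green, blue), "K" (3x3 intrinsics, pixels), "D" ([k1, k2, p1, p2, k3] as OpenCV has them; the pictures are not rectified), "cam_to_world" (4x4, takes a point from camera to world coordinates); the wrist camera has in their place "T_tool_cam" (4x4, takes a point from camera to tool coordinates, whose origin is the TCP and whose axes are the flange's). Camera axes: x right, y down, z forward; pixel columns grow to the right and rows downward; lengths in m; the calibration is good to about 2 mm. A picture is of the moment at which its call begins: read the wrist's pose just before it. There is no depth.
- order.close_job(): hands the job in, once; it reports no verdict.
The state is a dict: "clock": time; "joint_pos": joint angles; "qvel": joint speeds; "tau": joint torques, N m; "tool_pos": TCP position; "orientation": TCP orientation; "force": force on the tool from outside, world axes, zero at the start; "moment": the same for the moment, N m; "opening": finger opening in m.
Only numpy, scipy, OpenCV 4.12 (cv2) and the standard library are available. Lean on these libraries where they do the work, as an engineer would, in place of code of your own. Each camera call takes 0.05 s, during which the arm holds its last target. There are 200 camera calls.

## Task

Build up the nest in the touch mixer's dish one piece at a time, largest first: stand the large blue sleeve in the dish, the orange sleeve inside it, and the red-capped sample jar inside that. Then, gripping the jar, press it down so that the sprung dish sinks about 9 mm (roughly half way) and finish while still holding it pressed there; never drive the dish down onto its bottom stop. Leave the other glassware, the weight and the tip box where they are.

Things in the scene. Friction and masses are not known exactly. Their poses are not given: they have to be found in the camera images.
- mixer: Touch mixer, fixed to the bench: white housing with a blue foot band and blue front panel (faces its own -x), 150 (x) x 130 (y) mm, top at 82 mm (a flat rubber disc on it reaches 86 mm). Origin: centre of its underside; z up. The sprung dish is centred above the origin.
- head (a joint): Travel of the mixer's sprung dish, m: 0 = fully up (at rest), grows as the dish is pushed straight down, 0.016 = on its bottom stop. The spring is preloaded: the empty dish begins to sink at about 3.5 N, then takes 1 N more per mm (about 12.5 N at 9 mm). The weight of the nested pieces (about 2 N) counts towards it and does not make it sink by itself. It springs up when let go.
- dish_floor (a point): Centre of the dish's inner floor, on which the large sleeve stands; 113 mm above the bench at rest, moves down with the dish. The dish is a grey round cup, 78 mm outside, 68 mm inside diameter, its rim 20 mm above this floor.
- large: Large blue plastic sleeve, an open cup with straight round walls: 60 mm outside, 52 mm inside diameter, 55 mm high, floor 5 mm thick, about 60 g. Origin: centre of its underside; z up along its axis. Stands on the bench at the start.
- mid: Middle orange plastic sleeve, an open cup with straight round walls: 44 mm outside, 36 mm inside diameter, 75 mm high, floor 5 mm thick, about 50 g. Origin: centre of its underside; z up along its axis. Stands on the bench at the start.
- jar: Sample jar: green plastic with a white label band, 28 mm diameter, 100 mm high over all with a red screw cap (30 mm diameter, the top 24 mm). Closed and rigid, about 70 g. Origin: centre of its underside; z up along its axis. Stands on the bench at the start.
- bottle: Bystander: amber glass jar with a white cap, 50 mm diameter, 100 mm high, loose, standing among the sleeves. Origin: centre of its underside.
- beaker: Bystander: open glass beaker, 70 mm diameter, 90 mm high, loose, towards the back. Origin: centre of its underside.
- weight: Bystander: brass calibration weight, 38 mm diameter, 55 mm high, loose, towards the back. Origin: centre of its underside.
- tipbox: Bystander: yellow rack box of pipette tips with a white top and a grid of small blue tip ends (looks only), 85 x 120 mm, 55 mm high, loose, towards the back. Origin: centre of its underside.
There are look-alikes about, which are no part of the job. Several things have the shape of the jar; the one meant has the colours described above. What is shaped like the large but green is not meant.

How it is judged:
By the outcome, as a careful person would: the job done as asked, in the order asked, and still so for the second after the job is handed in, while the arm keeps its last pose, push and grip.
It also fails if it takes over 72 s, if anything falls off the work surface, if the arm or the gripper's body presses on something with over 40 N, if the wrist force passes 120 N, or if a joint passes its speed limit or range.

## Working session

There is one attempt and no reset: what is moved stays moved. The work goes in short steps, Python scripts to look and compute and a tool call to move; the robot and the scene stay as the last step left them, time stands still between calls to the robot, and variables do not carry over. Pictures are saved under pics/ and viewed, about 8 in all and at most 12, crops included, and the job is handed in when it is done.

Besides the shell and the picture viewer there is one more tool, called after "Call:" by a JSON object that holds its "method" and its "body", one argument or row to a line. jog_arm: Moves the arm, as the interface text tells. Its arguments: {"type":"object","properties":{"motion":{"type":"array"}},"required":["motion"]}

```bash
mkdir -p pics; ls; cat > h.py <<'E'
import numpy as np, cv2
from scipy.spatial.transform import Rotation as R
from plant import ctrl, cams, order
def snap(n):
    o=ctrl.get_obs(); s=cams.snapshot(n); s=dict(s)
    if n=="wrist":
        T=np.eye(4); T[:3,:3]=R.from_euler('xyz',o['orientation'],degrees=True).as_matrix(); T[:3,3]=o['tool_pos']
        s['cam_to_world']=T@np.array(s['T_tool_cam'])
    return s
def save(s,f): cv2.imwrite(f,s['img'][:,:,::-1])
def ray(s,uv,z):
    p=cv2.undistortPoints(np.array([[uv]],float),np.array(s['K']),np.array(s['D']))[0,0]
    C=np.array(s['cam_to_world']); d=C[:3,:3]@[p[0],p[1],1]; c=C[:3,3]
    return c+d*(z-c[2])/d[2]
def proj(s,P):
    C=np.linalg.inv(np.array(s['cam_to_world']))
    return cv2.projectPoints(np.array(P,float).reshape(-1,1,3),cv2.Rodrigues(C[:3,:3])[0],C[:3,3],np.array(s['K']),np.array(s['D']))[0][:,0]
E
python3 - <<'E'
from h import *
import pickle
print(ctrl.get_obs())
a=snap('top');b=snap('scene')
pickle.dump((a,b),open('s0.pkl','wb'))
print(a['cam_to_world'],b['cam_to_world'],a['K'])
w=snap('wrist');print(w['T_tool_cam'])
save(a,'pics/top0.png');save(b,'pics/scene0.png')
E
```

```text
pics
{'clock': 0.0, 'joint_pos': array([ 9.31095780e+01,  2.05894945e+01,  6.33379117e-01, -1.83491752e-02,
       -7.01357234e+01, -1.65057417e+01]), 'qvel': array([ 0.06983554,  0.02089364, -0.00495831, -0.01356526,  0.04811423,
       -0.00709868]), 'tau': array([ 1.48743202e-03, -5.82717061e+01,  2.93052274e+01,  6.99721947e+00,
        6.83462567e-03, -1.49993011e-04]), 'tool_pos': array([0.15632549, 0.65616433, 0.23664715]), 'orientation': array([ 1.79907045e+02, -9.55604615e-03, -1.34024047e+01]), 'force': array([ 0.37098467,  0.04208564, -0.09997912]), 'moment': array([-0.03648398,  0.0382368 ,  0.00460835]), 'opening': 0.08737781818512173}
[[ 0.02100678 -0.98202109  0.18759873  0.44381481]
 [-0.99976247 -0.01954335  0.00964723 -0.00219145]
 [-0.00580748 -0.18775683 -0.98219837  1.00578493]
 [ 0.          0.          0.          1.        ]] [[-0.7596901   0.4411462  -0.47776666  1.08056549]
 [ 0.65023482  0.50617204 -0.56655498  0.52653213]
 [-0.00810146 -0.74106673 -0.67138251  0.7315197 ]
 [ 0.          0.          0.          1.        ]] [[395.06594403   0.         259.97002486]
 [  0.         395.06594403 193.29295738]
 [  0.           0.           1.        ]]
[[-1.44898123e-04 -9.59018721e-01 -2.83342676e-01  7.77770270e-02]
 [ 9.99999972e-01 -8.52490588e-05 -2.22849153e-04 -6.61822346e-04]
 [ 1.89561813e-04 -2.83342700e-01  9.59018706e-01 -1.45911053e-01]
 [ 0.00000000e+00  0.00000000e+00  0.00000000e+00  1.00000000e+00]]
```

View pics/top0.png

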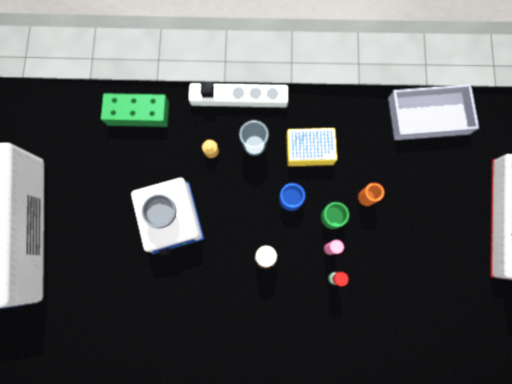

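View pics/scene0.png

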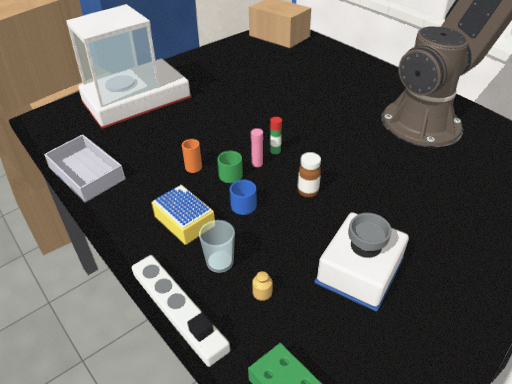

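Top view: the blue sleeve is at (292,197), with the green look-alike cup at (335,216). The orange sleeve is at (371,194). The red-capped jar is at (340,279), with a pink jar-shaped look-alike at (334,247) and the white-capped amber bottle at (266,257). The dish is at (160,211). By the description I choose blue, orange and red-cap/green, and I'll check them in one close crop.

```bash
python3 - <<'E'
from h import *
import pickle
a,b=pickle.load(open('s0.pkl','rb'))
A=cv2.resize(a['img'][170:300,250:395,::-1],None,fx=4,fy=4,interpolation=cv2.INTER_CUBIC)
D=cv2.resize(a['img'][170:260,120:210,::-1],None,fx=2.4,fy=2.4,interpolation=cv2.INTER_CUBIC)
D=cv2.copyMakeBorder(D,0,A.shape[0]-D.shape[0],0,0,cv2.BORDER_CONSTANT)
cv2.imwrite('pics/c1.png',np.hstack([A,D])[:600])
for n,uv,z in [('large',(292,194),.055),('green',(335,214),.055),('mid',(374.5,191.5),.075),('jar',(341,279.5),.1),('pink',(336.5,247),.1),('bottle',(266,256.5),.1),('dish',(159.5,211),.133)]:
    print(n,ray(a,uv,z).round(4))
E
```

```text
large [ 0.6252 -0.0713  0.055 ]
green [ 0.578  -0.1756  0.055 ]
mid [ 0.6314 -0.2671  0.075 ]
jar [ 0.4243 -0.1785  0.1   ]
pink [ 0.4961 -0.1697  0.1   ]
bottle [ 0.4714 -0.01    0.1   ]
dish [0.5658 0.2297 0.133 ]
```

View pics/c1.png

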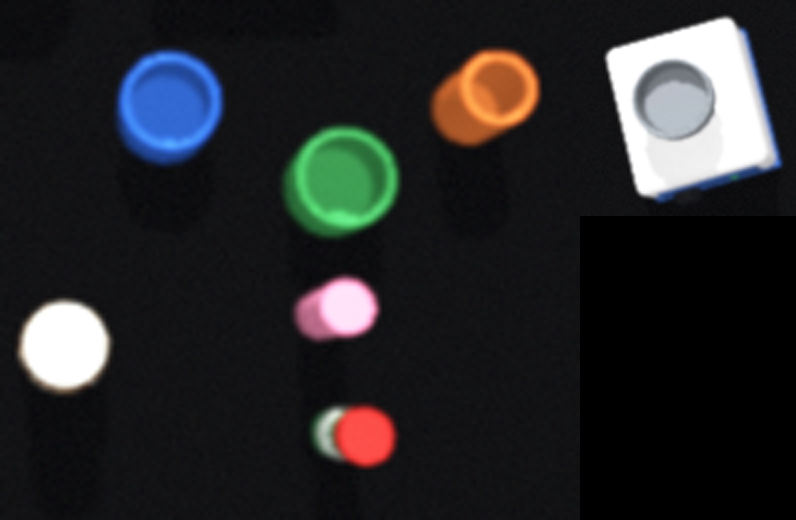

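The crop confirms the choice: blue, orange and red-cap/green are clear, and pink and green are the decoys. Next I compute positions and the first move.

```bash
cat >> h.py <<'E'
def off(P):
    o=ctrl.get_obs(); M=R.from_euler('xyz',o['orientation'],degrees=True).as_matrix()
    return ((M.T@(np.array(P)-o['tool_pos']))*1000).round(1)
E
python3 - <<'E'
from h import *
import pickle
a,b=pickle.load(open('s0.pkl','rb'))
for n,uv,z in [('large',(292.75,195.25),.055),('mid',(374.9,192.4),.075),('jar',(341.5,279),.1),('dish',(159.2,211.7),.133)]:
    p=ray(a,uv,z);print(n,p.round(4),proj(b,p).round(1))
p=ray(a,(292.75,195.25),.055); p[2]=.15;print(off(p))
E
```

```text
large [ 0.6221 -0.0731  0.055 ] [[243.2 187.1]]
mid [ 0.6292 -0.268   0.075 ] [[191.3 142.8]]
jar [ 0.4254 -0.1797  0.1   ] [[276.4 118.9]]
dish [0.5642 0.2302 0.133 ] [[370.5 224.9]]
[622.2 601.5  87.7]
```

Call:
{"method": "jog_arm", "body": {
  "motion": [
    {"offset":[622,601,40],"roll":0,"hand":87},
    {"offset":[622,601,40],"roll":0,"hand":87},
    {"offset":[622,601,40],"roll":0,"hand":87},
    {"offset":[622,601,40],"roll":0,"hand":87},
    {"offset":[622,601,40],"roll":0,"hand":87},
    {"offset":[622,601,40],"roll":0,"hand":87},
    {"offset":[622,601,40],"roll":0,"hand":87},
    {"offset":[622,601,40],"roll":0,"hand":87},
    {"offset":[622,601,40],"roll":0,"hand":87},
    {"offset":[622,601,40],"roll":0,"hand":87},
    {"offset":[622,601,40],"roll":0,"hand":87},
    {"offset":[622,601,40],"roll":0,"hand":87},
    {"offset":[622,601,40],"roll":0,"hand":87},
    {"offset":[622,601,40],"roll":0,"hand":87},
    {"offset":[622,601,40],"roll":0,"hand":87},
    {"offset":[622,601,40],"roll":0,"hand":87},
    {"offset":[622,601,40],"roll":0,"hand":87},
    {"offset":[622,601,40],"roll":0,"hand":87},
    {"offset":[622,601,40],"roll":0,"hand":87},
    {"offset":[622,601,40],"roll":0,"hand":87}
  ]
}}

```text
clock: 1.82
tool_pos: [0.6054, -0.0468, 0.1988]
orientation: [-180.0, 0.0, -13.4]
force: [0.5, 1.5, 0.4]
opening: 0.0868
```

```bash
python3 - <<'E'
from h import *
o=ctrl.get_obs();print(o['tool_pos'],o['orientation'],o['joint_pos'].round(1),off([.6221,-.0731,.15]))
E
```

```text
[ 0.60542093 -0.04682351  0.19883367] [-1.79998532e+02  7.68842722e-03 -1.33955497e+01] [ 14.   15.8 -11.4  -0.  -62.8  62.6] [22.3 21.7 48.8]
```

Call:
{"method": "jog_arm", "body": {
  "motion": [
    {"offset":[20,20,35],"roll":0,"hand":87},
    {"offset":[20,20,35],"roll":0,"hand":87},
    {"offset":[20,20,35],"roll":0,"hand":87},
    {"offset":[20,20,35],"roll":0,"hand":87}
  ]
}}

```text
clock: 2.15
tool_pos: [0.6194, -0.0691, 0.1638]
orientation: [180.0, 0.0, -13.4]
force: [0.4, 1.0, 0.1]
opening: 0.0872
```

```bash
python3 - <<'E'
from h import *
import pickle
o=ctrl.get_obs();print(o['tool_pos'],off([.6221,-.0731,.15]))
w=snap('wrist');pickle.dump(w,open('w1.pkl','wb'))
img=w['img'].copy()
t=np.linspace(0,2*np.pi,60)
for z,r in[(.055,.03),(.055,.026)]:
    for p in proj(w,np.c_[.6221+r*np.cos(t),-.0731+r*np.sin(t),0*t+z]): cv2.circle(img,tuple(int(x) for x in p),0,(255,255,0),-1)
cv2.imwrite('pics/w1.png',img[:,:,::-1])
E
```

```text
[ 0.61938342 -0.06910417  0.16384521] [ 3.6  3.2 13.8]
```

View pics/w1.png

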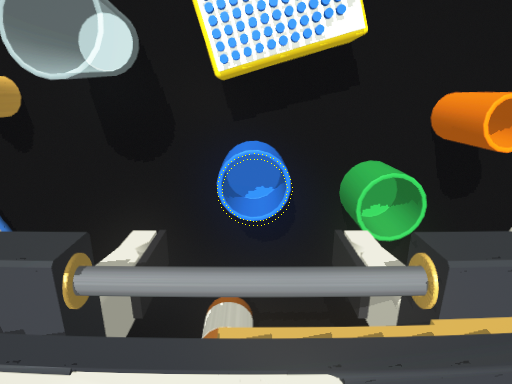

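The wrist view shows the blue rim centred near (254.5,185), between the jaws. The predicted ring sits about 4 px too low.

```bash
python3 - <<'E'
from h import *
import pickle
w=pickle.load(open('w1.pkl','rb'))
print(proj(w,[.6221,-.0731,.055]))
hsv=cv2.cvtColor(w['img'],cv2.COLOR_RGB2HSV)
p=ray(w,(254.5,185.5),.055);print(p); p[2]=.037;print(off(p))
E
```

```text
[[254.76814084 191.02505676]]
[ 0.62662511 -0.07394168  0.055     ]
[  7.9   3.8 127.8]
```

Call:
{"method": "jog_arm", "body": {
  "motion": [
    {"offset":[6,4,30],"roll":0,"hand":87},
    {"offset":[6,4,60],"roll":0,"hand":87},
    {"offset":[6,4,90],"roll":0,"hand":87},
    {"offset":[6,4,115],"roll":0,"hand":87},
    {"offset":[6,4,127],"roll":0,"hand":87},
    {"offset":[6,4,127],"roll":0,"hand":87},
    {"offset":[6,4,127],"roll":0,"hand":87},
    {"offset":[6,4,127],"roll":0,"hand":50},
    {"offset":[6,4,127],"roll":0,"hand":50},
    {"offset":[6,4,127],"roll":0,"hand":50},
    {"offset":[6,4,127],"roll":0,"hand":50},
    {"offset":[6,4,127],"roll":0,"hand":50},
    {"offset":[6,4,127],"roll":0,"hand":50}
  ]
}}

```text
clock: 3.28
tool_pos: [0.6248, -0.0742, 0.0379]
orientation: [-180.0, -0.1, -13.4]
force: [-1.2, 0.9, 5.7]
opening: 0.059
```

```bash
python3 - <<'E'
from h import *
o=ctrl.get_obs();print(o)
E
```

```text
{'clock': 3.2833, 'joint_pos': array([ 1.09824126e+01,  2.70047647e+01, -1.83641015e+01,  8.97975131e-03,
       -4.45715763e+01,  6.56157308e+01]), 'qvel': array([ 0.03319842,  0.04902711, -0.00195997,  0.10058553, -0.09971165,
        0.03247384]), 'tau': array([-3.94979417e-01, -5.64269114e+01,  2.09901398e+01,  4.93992090e+00,
        4.80984505e-01,  1.71604764e-02]), 'tool_pos': array([ 0.6248376 , -0.07416224,  0.03786879]), 'orientation': array([-1.79981157e+02, -5.68490294e-02, -1.33954724e+01]), 'force': array([-1.16859342,  0.92244544,  5.70793381]), 'moment': array([ 0.41700571,  0.46168253, -0.04305449]), 'opening': 0.058951682922374814}
```

Call:
{"method": "jog_arm", "body": {
  "motion": [
    {"offset":[0,0,-30],"roll":0,"hand":50},
    {"offset":[0,0,-70],"roll":0,"hand":50},
    {"offset":[0,0,-110],"roll":0,"hand":50},
    {"offset":[0,-10,-150],"roll":0,"hand":50},
    {"offset":[-20,-40,-175],"roll":0,"hand":50},
    {"offset":[-45,-75,-175],"roll":0,"hand":50},
    {"offset":[-65,-110,-175],"roll":0,"hand":50},
    {"offset":[-85,-145,-175],"roll":0,"hand":50},
    {"offset":[-105,-180,-175],"roll":0,"hand":50},
    {"offset":[-125,-215,-175],"roll":0,"hand":50},
    {"offset":[-150,-250,-175],"roll":0,"hand":50},
    {"offset":[-165,-275,-175],"roll":0,"hand":50},
    {"offset":[-170,-282,-175],"roll":0,"hand":50},
    {"offset":[-170,-282,-175],"roll":0,"hand":50},
    {"offset":[-170,-282,-175],"roll":0,"hand":50},
    {"offset":[-170,-282,-175],"roll":0,"hand":50}
  ]
}}

```text
clock: 4.62
tool_pos: [0.5245, 0.2387, 0.2119]
orientation: [180.0, 0.0, -13.4]
force: [-0.0, -0.6, -0.9]
opening: 0.0589
```

```bash
python3 - <<'E'
from h import *
import pickle
o=ctrl.get_obs();print(o['tool_pos'],o['force'],o['opening'],o['qvel'].round(1))
w=snap('wrist');pickle.dump(w,open('w2.pkl','wb'))
img=w['img'].copy()
t=np.linspace(0,2*np.pi,60)
for r in (.034,.039):
    for p in proj(w,np.c_[.5642+r*np.cos(t),.2302+r*np.sin(t),0*t+.133]): cv2.circle(img,tuple(int(x) for x in p),0,(255,0,0),-1)
cv2.imwrite('pics/w2.png',img[:,:,::-1])
E
```

```text
[0.52452147 0.23873853 0.21190227] [-0.01759686 -0.60251253 -0.90871874] 0.05889419398469018 [-0.8 -0.1  0.   0.1 -0.  -0.1]
```

View pics/w2.png

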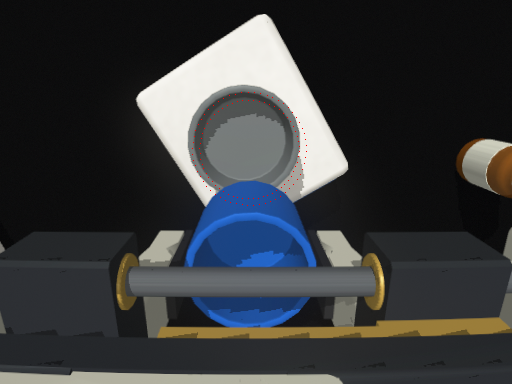

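The wrist view shows the held sleeve's rim centred near (251,268) and the dish rim centred near (244,141), with the prediction a little off.

```bash
python3 - <<'E'
from h import *
import pickle
w=pickle.load(open('w2.pkl','rb'))
print(proj(w,[.5642,.2302,.133]))
t=np.linspace(0,2*np.pi,200)
def ext(c,r,z):
    q=proj(w,np.c_[c[0]+r*np.cos(t),c[1]+r*np.sin(t),0*t+z]); return q.min(0).round(1),q.max(0).round(1)
d=ray(w,(244,141),.133)
for k in range(3): # match left/right/top extents
    e=ext(d,.039,.133);print(d,e); d=d+ray(w,(300,86),.133)-ray(w,(e[1][0],e[0][1]),.133)
z=ctrl.get_obs()['tool_pos'][2]+.018
s=ray(w,(251,267.5),z)
for k in range(3):
    e=ext(s,.03,z);print(s,e); s=s+ray(w,(251,267.5),z)-ray(w,(e[0]+e[1])/2,z)
print('dish off',off(d),'sleeve off',off(s))
E
```

```text
[[249.55295703 151.44584517]]
[0.57202707 0.23220416 0.133     ] (array([186.6,  81. ]), array([301.4, 195.9]))
[0.56916453 0.23370496 0.133     ] (array([185.7,  86. ]), array([300.1, 200.1]))
[0.56917937 0.23376859 0.133     ] (array([185.6,  86. ]), array([300. , 200.1]))
[0.5304379  0.23755932 0.22991758] (array([181.9, 201.8]), array([320.1, 325. ]))
[0.5285005  0.23801992 0.22991758] (array([182.2, 206.4]), array([319.8, 328.6]))
[0.5285005  0.23801992 0.22991758] (array([182.2, 206.4]), array([319.8, 328.6]))
dish off [44.4 -5.8 78.9] sleeve off [  3.9  -0.5 -18. ]
```

```bash
python3 - <<'E'
from h import *
import pickle
w=pickle.load(open('w2.pkl','rb'))
c=w['img'][80:340,165:345,::-1]
cv2.imwrite('pics/w2c.png',cv2.resize(c,None,fx=3,fy=2.3,interpolation=cv2.INTER_CUBIC)[:600])
hsv=cv2.cvtColor(w['img'],cv2.COLOR_RGB2HSV);m=(abs(hsv[...,0].astype(int)-108)<14)&(hsv[...,1]>130)
for y in range(180,334,8):
    x=np.where(m[y,150:350])[0]+150
    if len(x):print(y,x.min(),x.max(),end=' | ')
E
```

```text
188 223 276 | 196 214 286 | 204 208 294 | 212 202 297 | 220 199 301 | 228 195 304 | 236 193 307 | 244 189 310 | 252 186 313 | 260 185 316 | 300 193 307 | 308 199 301 | 316 207 292 | 324 221 279 |
```

View pics/w2c.png

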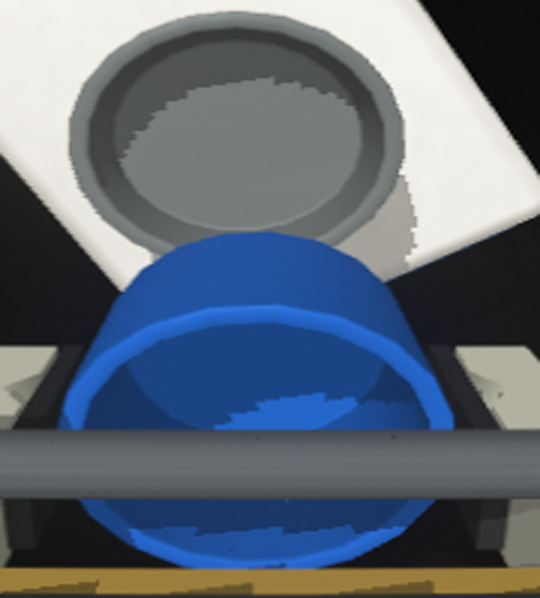

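```bash
cat >> h.py <<'E'
from scipy.optimize import least_squares
def fit(s,c0,r,l=None,ri=None,t=None,b=None):
    a=np.linspace(0,2*np.pi,400)
    def f(c):
        q=proj(s,np.c_[c[0]+r*np.cos(a),c[1]+r*np.sin(a),0*a+c[2]]); e=[q[:,0].min(),q[:,0].max(),q[:,1].min(),q[:,1].max()]
        return [x-y for x,y in zip(e,(l,ri,t,b)) if y is not None]
    k=least_squares(f,c0,diff_step=1e-4); return k.x,np.round(k.fun,1)
E
python3 - <<'E'
from h import *
import pickle
w=pickle.load(open('w2.pkl','rb'))
s=fit(w,[.5285,.238,.225],.03,184.5,316.8,212.6,328.2);d=fit(w,[.569,.234,.13],.039,187.7,299.7,84.8)
print(s,off(s[0]),d,off(d[0]))
E
```

```text
(array([0.52411477, 0.23920377, 0.22435267]), array([ 0.4, -0.4, -0.4,  0.4])) [ -0.7  -0.6 -12.4] (array([0.56990838, 0.23303794, 0.12772686]), array([0., 0., 0.])) [45.3 -5.3 84.2]
```

Call:
{"method": "jog_arm", "body": {
  "motion": [
    {"offset":[25,-3,0],"roll":0,"hand":50},
    {"offset":[43,-5,0],"roll":0,"hand":50},
    {"offset":[43,-5,10],"roll":0,"hand":50},
    {"offset":[43,-5,20],"roll":0,"hand":50},
    {"offset":[43,-5,28],"roll":0,"hand":50},
    {"offset":[43,-5,28],"roll":0,"hand":50},
    {"offset":[43,-5,28],"roll":0,"hand":50},
    {"offset":[43,-5,28],"roll":0,"hand":50}
  ]
}}

```text
clock: 5.33
tool_pos: [0.5673, 0.2345, 0.1844]
orientation: [-180.0, -0.0, -13.4]
force: [-0.3, 0.3, -1.3]
opening: 0.059
```

```bash
python3 - <<'E'
from h import *
import pickle
o=ctrl.get_obs();print(o['tool_pos'],o['force'])
w=snap('wrist');s=snap('scene');t=snap('top');pickle.dump((w,s,t),open('w3.pkl','wb'))
f=lambda i,x0,x1,y0,y1,k:cv2.resize(i['img'][y0:y1,x0:x1,::-1],None,fx=k,fy=k,interpolation=cv2.INTER_CUBIC)
A=f(w,140,360,130,340,2.2);B=f(s,310,430,150,285,3);n=min(len(A),len(B))
cv2.imwrite('pics/c3.png',np.hstack([A[:n],B[:n]])[:, :800])
E
```

```text
[0.56726879 0.23450277 0.18441705] [-0.30623411  0.30504274 -1.25372526]
```

View pics/c3.png

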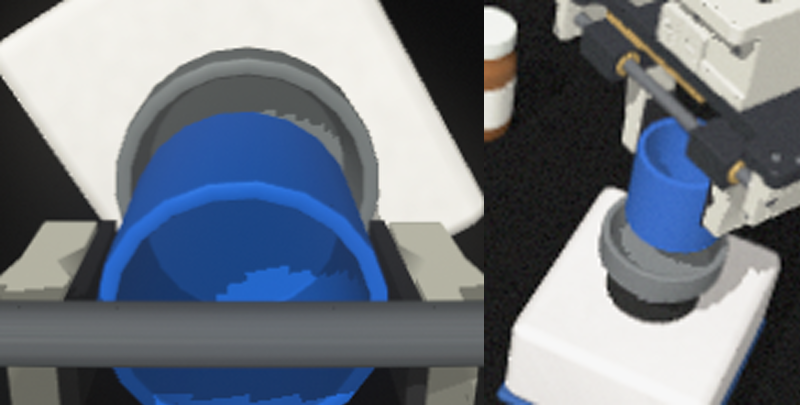

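```bash
python3 - <<'E'
from h import *
import pickle
w,s,t=pickle.load(open('w3.pkl','rb'))
d,_=fit(w,[.569,.234,.133],.039,140+116/2.2,140+379/2.2,130+47/2.2)
k,_=fit(w,[.569,.234,.2],.03,140+101/2.2,140+386/2.2,130+182/2.2)
print(off(d),off(k))
for z in (.133,d[2]):
    print(off(ray(w,(252,130+47/2.2),z)))
for z in (.147,.143): print(off(ray(w,(252,130+112/2.2),z)))
# scene: tangents of dish rim (z .133) and sleeve lower end
print(off(ray(s,(310+664/3,150+240/3),.133)),off(ray(s,(310+673/3,150+225/3),.147)))
E
```

```text
[ 5.   1.4 57.7] [ -1.7  -0.  -10. ]
[45.   0.9 51.8]
[44.   1.  57.8]
[30.3  0.9 37.8]
[29.3  0.9 41.8]
[-273.5 -158.2   51.7] [-273.8 -158.5   37.7]
```

Call:
{"method": "jog_arm", "body": {
  "motion": [
    {"offset":[5.5,1,0],"roll":0,"hand":50},
    {"offset":[5.5,1,6],"roll":0,"hand":50},
    {"offset":[5.5,1,12],"roll":0,"hand":50},
    {"offset":[5.5,1,18],"roll":0,"hand":50},
    {"offset":[5.5,1,24],"roll":0,"hand":50},
    {"offset":[5.5,1,28],"roll":0,"hand":50},
    {"offset":[5.5,1,30],"roll":0,"hand":50},
    {"offset":[5.5,1,30],"roll":0,"hand":50},
    {"offset":[5.5,1,30],"roll":0,"hand":50},
    {"offset":[5.5,1,30],"roll":0,"hand":50}
  ]
}}

```text
clock: 6.32
tool_pos: [0.5724, 0.2322, 0.1541]
orientation: [180.0, 0.0, -13.4]
force: [-1.1, 0.2, -1.9]
opening: 0.0591
```

Down 30 mm with no contact, so the sleeve is within the rim. I continue gently.

Call:
{"method": "jog_arm", "body": {
  "motion": [
    {"offset":[0,0,2],"roll":0,"hand":50},
    {"offset":[0,0,3.5],"roll":0,"hand":50},
    {"offset":[0,0,3.5],"roll":0,"hand":50},
    {"offset":[0,0,3.5],"roll":0,"hand":50}
  ]
}}

```text
clock: 6.65
tool_pos: [0.5725, 0.2323, 0.1509]
orientation: [-180.0, -0.0, -13.4]
force: [-4.9, -0.7, 3.7]
opening: 0.0591
```

Call:
{"method": "jog_arm", "body": {
  "motion": [
    {"offset":[0,0,3],"roll":0,"hand":87},
    {"offset":[0,0,3],"roll":0,"hand":87},
    {"offset":[0,0,3],"roll":0,"hand":87},
    {"offset":[0,0,3],"roll":0,"hand":87},
    {"offset":[0,0,3],"roll":0,"hand":87},
    {"offset":[0,0,3],"roll":0,"hand":87},
    {"offset":[0,0,-20],"roll":0,"hand":87},
    {"offset":[0,0,-50],"roll":0,"hand":87},
    {"offset":[0,0,-90],"roll":0,"hand":87},
    {"offset":[0,0,-115],"roll":0,"hand":87},
    {"offset":[0,0,-115],"roll":0,"hand":87},
    {"offset":[0,0,-115],"roll":0,"hand":87}
  ]
}}

```text
clock: 7.65
tool_pos: [0.5733, 0.2327, 0.2678]
orientation: [-179.8, -0.2, -13.4]
force: [-0.4, 0.3, -0.6]
opening: 0.0869
```

```bash
python3 - <<'E'
from h import *
import pickle
o=ctrl.get_obs();print(o['tool_pos'],o['force'],o['opening'])
w=snap('wrist');s=snap('scene');pickle.dump((w,s),open('w4.pkl','wb'))
print(off([.633,-.269,.18]))
E
```

```text
[0.5732704  0.23272711 0.26777202] [-0.4471698   0.33762718 -0.62885233] 0.08686485950813873
[175.4 473.3  85. ]
```

Call:
{"method": "jog_arm", "body": {
  "motion": [
    {"offset":[14,38,0],"roll":0,"hand":87},
    {"offset":[175,473,70],"roll":0,"hand":87},
    {"offset":[175,473,70],"roll":0,"hand":87},
    {"offset":[175,473,70],"roll":0,"hand":87},
    {"offset":[175,473,70],"roll":0,"hand":87},
    {"offset":[175,473,70],"roll":0,"hand":87},
    {"offset":[175,473,70],"roll":0,"hand":87},
    {"offset":[175,473,70],"roll":0,"hand":87},
    {"offset":[175,473,70],"roll":0,"hand":87},
    {"offset":[175,473,70],"roll":0,"hand":87},
    {"offset":[175,473,70],"roll":0,"hand":87},
    {"offset":[175,473,70],"roll":0,"hand":87},
    {"offset":[175,473,70],"roll":0,"hand":87},
    {"offset":[175,473,70],"roll":0,"hand":87},
    {"offset":[175,473,70],"roll":0,"hand":87},
    {"offset":[175,473,70],"roll":0,"hand":87},
    {"offset":[175,473,70],"roll":0,"hand":87},
    {"offset":[175,473,70],"roll":0,"hand":87}
  ]
}}

```text
clock: 9.25
tool_pos: [0.6335, -0.2671, 0.196]
orientation: [-180.0, -0.0, -13.3]
force: [0.7, 0.5, 0.2]
opening: 0.0872
```

```bash
python3 - <<'E'
from h import *
import pickle
o=ctrl.get_obs();print(o['tool_pos'],o['qvel'].round(1))
w=snap('wrist');pickle.dump(w,open('w5.pkl','wb'))
v,s=pickle.load(open('w4.pkl','rb'))
f=lambda i,x0,x1,y0,y1,k:cv2.resize(i['img'][y0:y1,x0:x1,::-1],None,fx=k,fy=k,interpolation=cv2.INTER_CUBIC)
A=f(v,155,355,80,280,2);B=f(w,155,355,80,280,2);
cv2.imwrite('pics/c5.png',np.hstack([A,B]))
E
```

```text
[ 0.6334553  -0.26713188  0.19599938] [ 0.  -0.1  0.1  0.   0.   0.2]
```

View pics/c5.png

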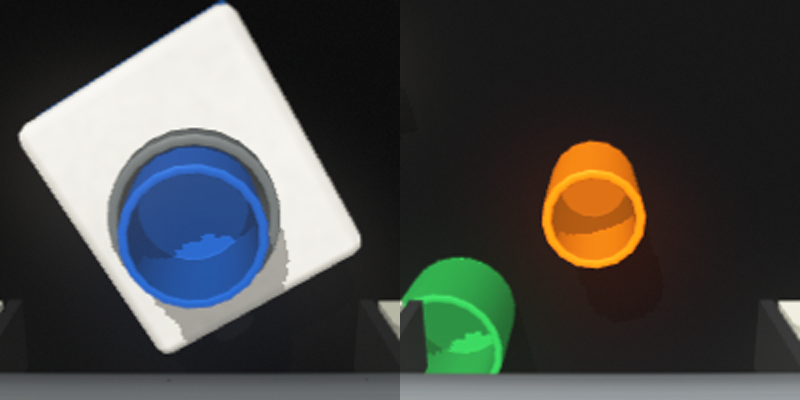

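Left: the blue sleeve stands upright in the dish, its rim centred near crop (193,236). Right: the orange rim is centred near crop (594,218). The green look-alike is clear of the jaws.

```bash
python3 - <<'E'
from h import *
import pickle
v,s=pickle.load(open('w4.pkl','rb'));w=pickle.load(open('w5.pkl','rb'))
L,_=fit(v,[.572,.232,.168],.03,214,289,162.5,234)
print('large free',L,_, 'fixed',ray(v,(251.5,198.5),.168))
M,_=fit(w,[.633,-.268,.075],.022,226,278,164.5,214)
print('mid free',M,_,'fixed',ray(w,(252,189.5),.075),off(M),off(ray(w,(252,189.5),.075)))
E
```

```text
large free [0.57101379 0.23304941 0.16156838] [ 0. -0. -0.  0.] fixed [0.57370646 0.23240972 0.168     ]
mid free [ 0.6335373  -0.26823775  0.07174977] [ 0.1 -0.1 -0.1  0.1] fixed [ 0.63470367 -0.26849147  0.075     ] [  0.2   1.  124.3] [  1.4   1.  121.1]
```

Call:
{"method": "jog_arm", "body": {
  "motion": [
    {"offset":[1,1,35],"roll":0,"hand":87},
    {"offset":[1,1,70],"roll":0,"hand":87},
    {"offset":[1,1,100],"roll":0,"hand":87},
    {"offset":[1,1,120],"roll":0,"hand":87},
    {"offset":[1,1,129],"roll":0,"hand":87},
    {"offset":[1,1,129],"roll":0,"hand":87},
    {"offset":[1,1,129],"roll":0,"hand":87},
    {"offset":[1,1,129],"roll":0,"hand":30},
    {"offset":[1,1,129],"roll":0,"hand":30},
    {"offset":[1,1,129],"roll":0,"hand":30},
    {"offset":[1,1,129],"roll":0,"hand":30},
    {"offset":[1,1,129],"roll":0,"hand":30},
    {"offset":[1,1,129],"roll":0,"hand":30},
    {"offset":[1,1,129],"roll":0,"hand":30}
  ]
}}

```text
clock: 10.47
tool_pos: [0.634, -0.2697, 0.0667]
orientation: [-180.0, -0.0, -13.4]
force: [0.6, 0.4, -0.3]
opening: 0.0459
```

```bash
python3 - <<'E'
from h import *
o=ctrl.get_obs();print(o['tool_pos'],o['force'],off([.5725,.2325,.26]))
E
```

```text
[ 0.63398043 -0.26967716  0.06672813] [ 0.57775595  0.36345528 -0.28013072] [-176.1 -474.3 -193.3]
```

Call:
{"method": "jog_arm", "body": {
  "motion": [
    {"offset":[0,0,0],"roll":0,"hand":30},
    {"offset":[0,0,0],"roll":0,"hand":30},
    {"offset":[0,0,-30],"roll":0,"hand":30},
    {"offset":[0,0,-70],"roll":0,"hand":30},
    {"offset":[0,0,-110],"roll":0,"hand":30},
    {"offset":[-5,-15,-145],"roll":0,"hand":30},
    {"offset":[-176,-474,-198],"roll":0,"hand":30},
    {"offset":[-176,-474,-198],"roll":0,"hand":30},
    {"offset":[-176,-474,-198],"roll":0,"hand":30},
    {"offset":[-176,-474,-198],"roll":0,"hand":30},
    {"offset":[-176,-474,-198],"roll":0,"hand":30},
    {"offset":[-176,-474,-198],"roll":0,"hand":30},
    {"offset":[-176,-474,-198],"roll":0,"hand":30},
    {"offset":[-176,-474,-198],"roll":0,"hand":30},
    {"offset":[-176,-474,-198],"roll":0,"hand":30},
    {"offset":[-176,-474,-198],"roll":0,"hand":30},
    {"offset":[-176,-474,-198],"roll":0,"hand":30},
    {"offset":[-176,-474,-198],"roll":0,"hand":30},
    {"offset":[-176,-474,-198],"roll":0,"hand":30},
    {"offset":[-176,-474,-198],"roll":0,"hand":30}
  ]
}}

```text
clock: 12.13
tool_pos: [0.572, 0.2342, 0.2642]
orientation: [180.0, 0.0, -13.2]
force: [0.3, -0.3, -0.4]
opening: 0.0438
```

```bash
python3 - <<'E'
from h import *
o=ctrl.get_obs();print(o['tool_pos'],o['force'],o['opening'],off([.5725,.2325,.248]))
E
```

```text
[0.57195749 0.2342221  0.26424756] [ 0.30948918 -0.26169906 -0.41724078] 0.04381853927697114 [ 0.9  1.5 16.2]
```

Call:
{"method": "jog_arm", "body": {
  "motion": [
    {"offset":[0.5,1,12],"roll":0,"hand":30},
    {"offset":[0.5,1,22],"roll":0,"hand":30},
    {"offset":[0.5,1,22],"roll":0,"hand":30},
    {"offset":[0.5,1,22],"roll":0,"hand":30}
  ]
}}

```text
clock: 12.47
tool_pos: [0.5725, 0.2299, 0.2417]
orientation: [179.9, 0.1, -13.5]
force: [-0.3, 0.8, 0.1]
opening: 0.0437
```

```bash
python3 - <<'E'
from h import *
import pickle
o=ctrl.get_obs();print(o['tool_pos'],o['force'])
w=snap('wrist');s=snap('scene');pickle.dump((w,s),open('w6.pkl','wb'))
f=lambda i,x0,x1,y0,y1,k:cv2.resize(i['img'][y0:y1,x0:x1,::-1],None,fx=k,fy=k,interpolation=cv2.INTER_CUBIC)
A=f(w,155,355,130,330,2.2);B=f(s,310,430,120,267,3);n=min(len(A),len(B))
cv2.imwrite('pics/c6.png',np.hstack([A[:n],B[:n]]))
E
```

```text
[0.57254009 0.22990414 0.24170582] [-0.33413239  0.76114895  0.06646894]
```

View pics/c6.png

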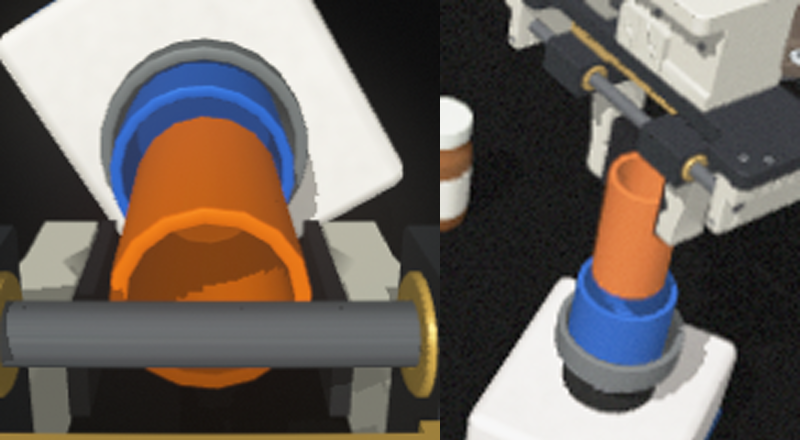

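Wrist view: the orange bottom is centred about 2 mm right of the blue rim, and the front gap is as expected. A small correction, then I lower.

Call:
{"method": "jog_arm", "body": {
  "motion": [
    {"offset":[1,-1.5,0],"roll":0,"hand":30},
    {"offset":[1,-1.5,0],"roll":0,"hand":30},
    {"offset":[1,-1.5,5],"roll":0,"hand":30},
    {"offset":[1,-1.5,10],"roll":0,"hand":30},
    {"offset":[1,-1.5,15],"roll":0,"hand":30},
    {"offset":[1,-1.5,20],"roll":0,"hand":30},
    {"offset":[1,-1.5,20],"roll":0,"hand":30},
    {"offset":[1,-1.5,20],"roll":0,"hand":30}
  ]
}}

```text
clock: 13.23
tool_pos: [0.5739, 0.2322, 0.222]
orientation: [179.9, 0.0, -13.4]
force: [-0.5, 0.1, -0.9]
opening: 0.0434
```

Call:
{"method": "jog_arm", "body": {
  "motion": [
    {"offset":[0,0,10],"roll":0,"hand":30},
    {"offset":[0,0,20],"roll":0,"hand":30},
    {"offset":[0,0,28],"roll":0,"hand":30},
    {"offset":[0,0,33],"roll":0,"hand":30},
    {"offset":[0,0,35],"roll":0,"hand":30},
    {"offset":[0,0,35],"roll":0,"hand":30},
    {"offset":[0,0,35],"roll":0,"hand":30}
  ]
}}

```text
clock: 13.82
tool_pos: [0.5743, 0.2324, 0.1876]
orientation: [180.0, -0.0, -13.4]
force: [-0.5, 0.1, -0.5]
opening: 0.0438
```

Call:
{"method": "jog_arm", "body": {
  "motion": [
    {"offset":[0,0,1.5],"roll":0,"hand":30},
    {"offset":[0,0,3],"roll":0,"hand":30},
    {"offset":[0,0,3],"roll":0,"hand":30},
    {"offset":[0,0,3],"roll":0,"hand":30}
  ]
}}

```text
clock: 14.15
tool_pos: [0.5742, 0.2324, 0.1847]
orientation: [-180.0, -0.0, -13.4]
force: [-0.7, 0.1, -1.4]
opening: 0.0434
```

Call:
{"method": "jog_arm", "body": {
  "motion": [
    {"offset":[0,0,1],"roll":0,"hand":30},
    {"offset":[0,0,2],"roll":0,"hand":30},
    {"offset":[0,0,2],"roll":0,"hand":30}
  ]
}}

```text
clock: 14.4
tool_pos: [0.5744, 0.2324, 0.183]
orientation: [-180.0, -0.0, -13.4]
force: [-0.2, 0.3, 4.5]
opening: 0.0439
```

Call:
{"method": "jog_arm", "body": {
  "motion": [
    {"offset":[0,0,0],"roll":0,"hand":70},
    {"offset":[0,0,0],"roll":0,"hand":70},
    {"offset":[0,0,0],"roll":0,"hand":70},
    {"offset":[0,0,0],"roll":0,"hand":70},
    {"offset":[0,0,-10],"roll":0,"hand":70},
    {"offset":[0,0,-40],"roll":0,"hand":70},
    {"offset":[0,0,-80],"roll":0,"hand":70},
    {"offset":[0,0,-115],"roll":0,"hand":70},
    {"offset":[0,0,-115],"roll":0,"hand":70},
    {"offset":[0,0,-115],"roll":0,"hand":70}
  ]
}}

```text
clock: 15.23
tool_pos: [0.575, 0.2329, 0.3012]
orientation: [-179.8, -0.2, -13.4]
force: [-0.4, 0.8, -1.0]
opening: 0.0699
```

```bash
python3 - <<'E'
from h import *
import pickle
o=ctrl.get_obs();print(o['tool_pos'],o['force'],o['opening'])
w=snap('wrist');s=snap('scene');pickle.dump((w,s),open('w7.pkl','wb'))
print(off([.429,-.18,.2]))
E
```

```text
[0.57504587 0.23290338 0.30116093] [-0.36139017  0.81376207 -0.97825109] 0.06994658195099872
[-45.2 434.6  97.5]
```

Call:
{"method": "jog_arm", "body": {
  "motion": [
    {"offset":[-4,40,0],"roll":0,"hand":70},
    {"offset":[-45,434,97],"roll":0,"hand":70},
    {"offset":[-45,434,97],"roll":0,"hand":70},
    {"offset":[-45,434,97],"roll":0,"hand":70},
    {"offset":[-45,434,97],"roll":0,"hand":70},
    {"offset":[-45,434,97],"roll":0,"hand":70},
    {"offset":[-45,434,97],"roll":0,"hand":70},
    {"offset":[-45,434,97],"roll":0,"hand":70},
    {"offset":[-45,434,97],"roll":0,"hand":70},
    {"offset":[-45,434,97],"roll":0,"hand":70},
    {"offset":[-45,434,97],"roll":0,"hand":70},
    {"offset":[-45,434,97],"roll":0,"hand":70},
    {"offset":[-45,434,97],"roll":0,"hand":70},
    {"offset":[-45,434,97],"roll":0,"hand":70},
    {"offset":[-45,434,97],"roll":0,"hand":70},
    {"offset":[-45,434,97],"roll":0,"hand":70},
    {"offset":[-45,434,97],"roll":0,"hand":70},
    {"offset":[-45,434,97],"roll":0,"hand":70},
    {"offset":[-45,434,97],"roll":0,"hand":70}
  ]
}}

```text
clock: 16.92
tool_pos: [0.4301, -0.1789, 0.2007]
orientation: [-180.0, -0.0, -13.3]
force: [-0.0, -0.2, -0.2]
opening: 0.0697
```

```bash
python3 - <<'E'
from h import *
import pickle
o=ctrl.get_obs();print(o['tool_pos'],o['qvel'].round(1),o['orientation'],o['joint_pos'].round(1))
w=snap('wrist');pickle.dump(w,open('w8.pkl','wb'))
v,s=pickle.load(open('w7.pkl','rb'))
f=lambda i,x0,x1,y0,y1,k:cv2.resize(i['img'][y0:y1,x0:x1,::-1],None,fx=k,fy=k,interpolation=cv2.INTER_CUBIC)
A=f(v,155,355,80,280,2);B=f(w,155,355,80,280,2);
cv2.imwrite('pics/c8.png',np.hstack([A,B]))
E
```

```text
[ 0.43006842 -0.17889222  0.20065876] [-0.4 -0.  -0.  -0.  -0.1  0.1] [-1.79996732e+02 -1.11340437e-02 -1.33321872e+01] [  1.7   2.2 -27.9  -0.  -59.9  74.9]
```

View pics/c8.png

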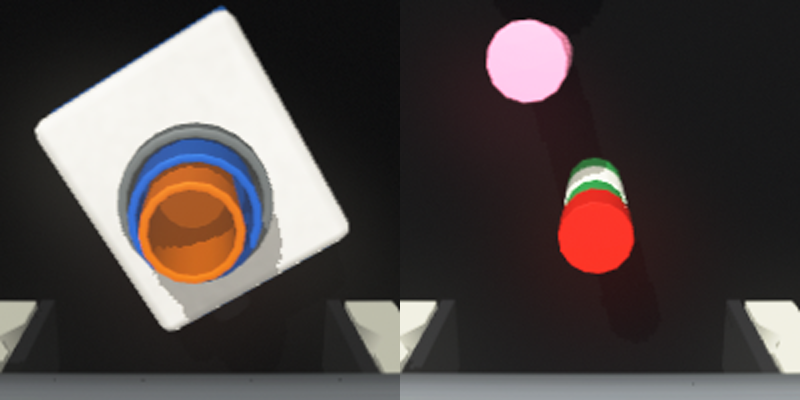

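Left: orange stands nested in blue, its rim centred near crop (191,232). Right: the red cap of the green/white jar is centred near crop (596,231), with the pink decoy well away.

```bash
python3 - <<'E'
from h import *
import pickle
v,s=pickle.load(open('w7.pkl','rb'));w=pickle.load(open('w8.pkl','rb'))
L,_=fit(v,[.572,.232,.193],.022,224,277.5,171,221.5)
print('mid free',L,_, 'fixed',ray(v,(250.8,196.5),.193))
M,_=fit(w,[.43,-.18,.1],.015,233.5,272,174,216.5)
F=ray(w,(252.8,195.5),.1)
print('jar free',M,_,'fixed',F,off(M),off(F))
E
```

```text
mid free [0.57241474 0.23405253 0.18573479] [ 0.2 -0.2 -0.2  0.2] fixed [0.57483374 0.2334145  0.193     ]
jar free [ 0.43716101 -0.18196437  0.11714327] [-1.4  1.4  1.5 -1.5] fixed [ 0.43207804 -0.18095294  0.1       ] [ 7.7  1.2 83.5] [  2.5   1.4 100.6]
```

Call:
{"method": "jog_arm", "body": {
  "motion": [
    {"offset":[0.5,1,35],"roll":0,"hand":70},
    {"offset":[0.5,1,70],"roll":0,"hand":70},
    {"offset":[0.5,1,95],"roll":0,"hand":70},
    {"offset":[0.5,1,112.5],"roll":0,"hand":70},
    {"offset":[0.5,1,112.5],"roll":0,"hand":70},
    {"offset":[0.5,1,112.5],"roll":0,"hand":70},
    {"offset":[0.5,1,112.5],"roll":0,"hand":15},
    {"offset":[0.5,1,112.5],"roll":0,"hand":15},
    {"offset":[0.5,1,112.5],"roll":0,"hand":15},
    {"offset":[0.5,1,112.5],"roll":0,"hand":15},
    {"offset":[0.5,1,112.5],"roll":0,"hand":15},
    {"offset":[0.5,1,112.5],"roll":0,"hand":15},
    {"offset":[0.5,1,112.5],"roll":0,"hand":15},
    {"offset":[0.5,1,112.5],"roll":0,"hand":15},
    {"offset":[0.5,1,112.5],"roll":0,"hand":15}
  ]
}}

```text
clock: 18.22
tool_pos: [0.4302, -0.1806, 0.0883]
orientation: [180.0, -0.0, -13.4]
force: [-0.3, -0.2, 3.0]
opening: 0.0294
```

```bash
python3 - <<'E'
from h import *
o=ctrl.get_obs();print(o['tool_pos'],o['force'],o['opening'],off([.574,.2333,.31]))
E
```

```text
[ 0.43024802 -0.18055296  0.08828173] [-0.30505939 -0.21036002  2.95159596] 0.029393188658005092 [  44.1 -435.9 -221.7]
```

Call:
{"method": "jog_arm", "body": {
  "motion": [
    {"offset":[0,0,-30],"roll":0,"hand":15},
    {"offset":[0,0,-70],"roll":0,"hand":15},
    {"offset":[0,0,-110],"roll":0,"hand":15},
    {"offset":[0,0,-150],"roll":0,"hand":15},
    {"offset":[0,-10,-190],"roll":0,"hand":15},
    {"offset":[44,-436,-222],"roll":0,"hand":15},
    {"offset":[44,-436,-222],"roll":0,"hand":15},
    {"offset":[44,-436,-222],"roll":0,"hand":15},
    {"offset":[44,-436,-222],"roll":0,"hand":15},
    {"offset":[44,-436,-222],"roll":0,"hand":15},
    {"offset":[44,-436,-222],"roll":0,"hand":15},
    {"offset":[44,-436,-222],"roll":0,"hand":15},
    {"offset":[44,-436,-222],"roll":0,"hand":15},
    {"offset":[44,-436,-222],"roll":0,"hand":15},
    {"offset":[44,-436,-222],"roll":0,"hand":15},
    {"offset":[44,-436,-222],"roll":0,"hand":15},
    {"offset":[44,-436,-222],"roll":0,"hand":15},
    {"offset":[44,-436,-222],"roll":0,"hand":15},
    {"offset":[44,-436,-222],"roll":0,"hand":15},
    {"offset":[44,-436,-222],"roll":0,"hand":15}
  ]
}}

```text
clock: 19.88
tool_pos: [0.5736, 0.2324, 0.3101]
orientation: [180.0, 0.0, -13.4]
force: [-0.5, -0.2, -1.0]
opening: 0.0292
```

Call:
{"method": "jog_arm", "body": {
  "motion": [
    {"offset":[0,0,0],"roll":0,"hand":15},
    {"offset":[0,0,0],"roll":0,"hand":15},
    {"offset":[0,0,0],"roll":0,"hand":15},
    {"offset":[0,0,0],"roll":0,"hand":15}
  ]
}}

```text
clock: 20.22
tool_pos: [0.5738, 0.233, 0.3104]
orientation: [-180.0, -0.0, -13.4]
force: [-0.5, -0.3, -0.5]
opening: 0.0289
```

```bash
python3 - <<'E'
from h import *
o=ctrl.get_obs();print(o['tool_pos'],o['force'],o['opening'],off([.574,.2333,.283]))
E
```

```text
[0.57382625 0.2330054  0.3103766 ] [-0.50551727 -0.33167397 -0.51031798] 0.028906710995299078 [ 0.1 -0.3 27.4]
```

Now I lower to just above the orange rim (jar bottom near 0.198) and take one look.

Call:
{"method": "jog_arm", "body": {
  "motion": [
    {"offset":[0,0,10],"roll":0,"hand":15},
    {"offset":[0,0,20],"roll":0,"hand":15},
    {"offset":[0,0,24],"roll":0,"hand":15},
    {"offset":[0,0,24],"roll":0,"hand":15},
    {"offset":[0,0,24],"roll":0,"hand":15}
  ]
}}

```text
clock: 20.63
tool_pos: [0.5737, 0.2333, 0.2853]
orientation: [179.9, 0.0, -13.4]
force: [0.4, -0.1, -0.3]
opening: 0.0294
```

```bash
python3 - <<'E'
from h import *
import pickle
o=ctrl.get_obs();print(o['tool_pos'],o['force'])
w=snap('wrist');s=snap('scene');pickle.dump((w,s),open('w9.pkl','wb'))
f=lambda i,x0,x1,y0,y1,k:cv2.resize(i['img'][y0:y1,x0:x1,::-1],None,fx=k,fy=k,interpolation=cv2.INTER_CUBIC)
A=f(w,175,335,130,310,3);B=f(s,325,425,80,260,3)
cv2.imwrite('pics/c9.png',np.hstack([A,B]))
E
```

```text
[0.57371051 0.2332879  0.28533227] [ 0.37583704 -0.07488561 -0.30679212]
```

View pics/c9.png

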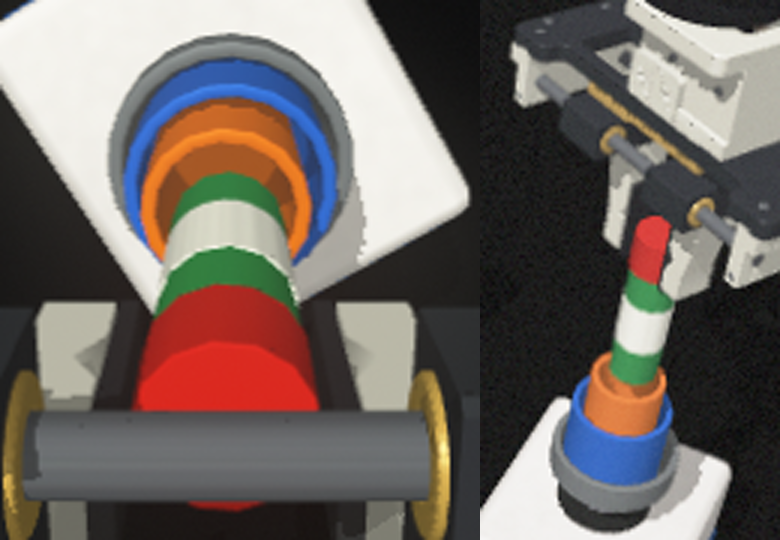

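Both views show the jar bottom about 2–3 mm too near the tool's −x side of the orange bore; laterally it is fine. I correct and enter.

Call:
{"method": "jog_arm", "body": {
  "motion": [
    {"offset":[2.5,0.8,0],"roll":0,"hand":15},
    {"offset":[2.5,0.8,0],"roll":0,"hand":15},
    {"offset":[2.5,0.8,5],"roll":0,"hand":15},
    {"offset":[2.5,0.8,9],"roll":0,"hand":15},
    {"offset":[2.5,0.8,13],"roll":0,"hand":15},
    {"offset":[2.5,0.8,17],"roll":0,"hand":15},
    {"offset":[2.5,0.8,17],"roll":0,"hand":15},
    {"offset":[2.5,0.8,17],"roll":0,"hand":15}
  ]
}}

```text
clock: 21.4
tool_pos: [0.576, 0.232, 0.2687]
orientation: [180.0, 0.0, -13.4]
force: [-0.3, 0.5, -0.3]
opening: 0.0292
```

Call:
{"method": "jog_arm", "body": {
  "motion": [
    {"offset":[0,0,8],"roll":0,"hand":15},
    {"offset":[0,0,16],"roll":0,"hand":15},
    {"offset":[0,0,24],"roll":0,"hand":15},
    {"offset":[0,0,32],"roll":0,"hand":15},
    {"offset":[0,0,40],"roll":0,"hand":15},
    {"offset":[0,0,48],"roll":0,"hand":15},
    {"offset":[0,0,53],"roll":0,"hand":15},
    {"offset":[0,0,53],"roll":0,"hand":15},
    {"offset":[0,0,53],"roll":0,"hand":15},
    {"offset":[0,0,53],"roll":0,"hand":15}
  ]
}}

```text
clock: 22.23
tool_pos: [0.5764, 0.2322, 0.2165]
orientation: [-180.0, -0.0, -13.4]
force: [-0.7, -0.6, -0.8]
opening: 0.029
```

Call:
{"method": "jog_arm", "body": {
  "motion": [
    {"offset":[0,0,2],"roll":0,"hand":15},
    {"offset":[0,0,4],"roll":0,"hand":15},
    {"offset":[0,0,4],"roll":0,"hand":15},
    {"offset":[0,0,4],"roll":0,"hand":15}
  ]
}}

```text
clock: 22.57
tool_pos: [0.5761, 0.2321, 0.2121]
orientation: [-180.0, 0.0, -13.4]
force: [1.1, 0.4, -0.8]
opening: 0.0297
```

Call:
{"method": "jog_arm", "body": {
  "motion": [
    {"offset":[0,0,1],"roll":0,"hand":15},
    {"offset":[0,0,1],"roll":0,"hand":15},
    {"offset":[0,0,1],"roll":0,"hand":15}
  ]
}}

```text
clock: 22.82
tool_pos: [0.5763, 0.2321, 0.2113]
orientation: [-180.0, -0.0, -13.4]
force: [-0.3, -0.7, 1.3]
opening: 0.0295
```

Call:
{"method": "jog_arm", "body": {
  "motion": [
    {"offset":[0,0,1],"roll":0,"hand":15},
    {"offset":[0,0,1],"roll":0,"hand":15},
    {"offset":[0,0,1],"roll":0,"hand":15}
  ]
}}

```text
clock: 23.07
tool_pos: [0.5763, 0.2321, 0.2104]
orientation: [-180.0, -0.0, -13.4]
force: [0.2, -0.0, 2.2]
opening: 0.0291
```

Call:
{"method": "jog_arm", "body": {
  "motion": [
    {"offset":[0,0,2],"roll":0,"hand":15},
    {"offset":[0,0,4],"roll":0,"hand":15},
    {"offset":[0,0,4],"roll":0,"hand":15},
    {"offset":[0,0,4],"roll":0,"hand":15},
    {"offset":[0,0,4],"roll":0,"hand":15}
  ]
}}

```text
clock: 23.48
tool_pos: [0.5765, 0.2321, 0.2067]
orientation: [-180.0, -0.1, -13.4]
force: [-0.0, -1.1, 7.4]
opening: 0.0289
```

Call:
{"method": "jog_arm", "body": {
  "motion": [
    {"offset":[0,0,2],"roll":0,"hand":15},
    {"offset":[0,0,3],"roll":0,"hand":15},
    {"offset":[0,0,3],"roll":0,"hand":15},
    {"offset":[0,0,3],"roll":0,"hand":15},
    {"offset":[0,0,3],"roll":0,"hand":15}
  ]
}}

```text
clock: 23.9
tool_pos: [0.5766, 0.2321, 0.2042]
orientation: [-180.0, -0.1, -13.4]
force: [-1.0, -0.6, 9.1]
opening: 0.0293
```

Call:
{"method": "jog_arm", "body": {
  "motion": [
    {"offset":[0,0,1.8],"roll":0,"hand":15},
    {"offset":[0,0,1.8],"roll":0,"hand":15},
    {"offset":[0,0,1.8],"roll":0,"hand":15},
    {"offset":[0,0,1.8],"roll":0,"hand":15},
    {"offset":[0,0,1.8],"roll":0,"hand":15},
    {"offset":[0,0,1.8],"roll":0,"hand":15}
  ]
}}

```text
clock: 24.4
tool_pos: [0.5767, 0.2321, 0.2027]
orientation: [-180.0, -0.1, -13.4]
force: [-1.6, -1.3, 9.6]
opening: 0.0297
```

```bash
python3 - <<'E'
from h import *
import pickle
F=[];Z=[]
for i in range(6):
    s=snap('scene'); o=ctrl.get_obs();F.append(o['force']);Z.append(o['tool_pos'][2])
print(np.mean(F,0),np.mean(Z),o['opening'],o['clock'])
w=snap('wrist')
v,s0=pickle.load(open('w9.pkl','rb'))
f=lambda i,x0,x1,y0,y1,k:cv2.resize(i['img'][y0:y1,x0:x1,::-1],None,fx=k,fy=k,interpolation=cv2.INTER_CUBIC)
A=f(s0,330,420,120,260,4);B=f(s,330,420,120,260,4)
cv2.imwrite('pics/c10.png',np.hstack([A,B]))
E
```

```text
[-1.56669995 -1.21293957 10.2444298 ] 0.20266743223511882 0.029373052252613434 24.7
```

View pics/c10.png

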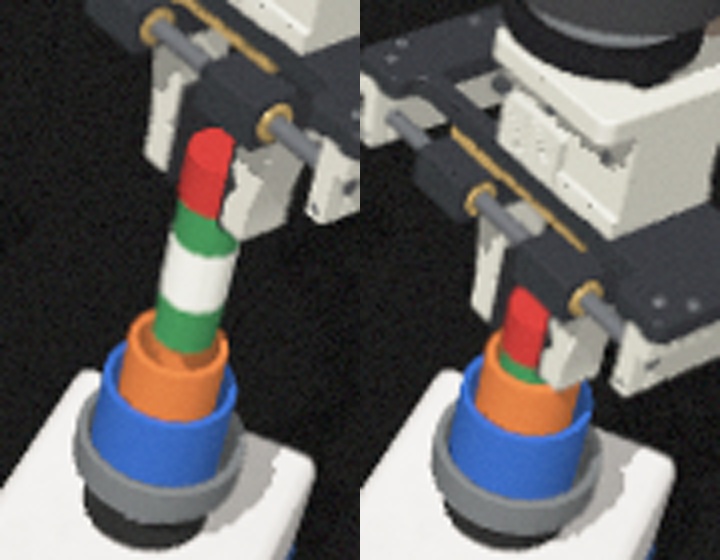

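The scene view (before/after) shows the jar nested and gripped, and the dish rim down about 3.5 px (≈8.6 mm). Force (≈8.5 mm) and TCP travel (≈8.6 mm) agree. I add 0.4 mm and settle.

Call:
{"method": "jog_arm", "body": {
  "motion": [
    {"offset":[0,0,0.4],"roll":0,"hand":15},
    {"offset":[0,0,0.4],"roll":0,"hand":15},
    {"offset":[0,0,0.4],"roll":0,"hand":15},
    {"offset":[0,0,0.4],"roll":0,"hand":15},
    {"offset":[0,0,0.4],"roll":0,"hand":15},
    {"offset":[0,0,0.4],"roll":0,"hand":15}
  ]
}}

```text
clock: 25.25
tool_pos: [0.5767, 0.2321, 0.2024]
orientation: [-179.9, -0.1, -13.4]
force: [-2.4, -0.5, 10.8]
opening: 0.029
```

```bash
python3 - <<'E'
from h import *
F=[];Z=[]
for i in range(6):
    s=snap('scene'); o=ctrl.get_obs();F.append(o['force']);Z.append(o['tool_pos'][2])
print(np.mean(F,0),np.mean(Z),np.ptp(Z),o['opening'],o['clock'])
# dish drop from images: template shift of the rim's lower front
import pickle
v,s0=pickle.load(open('w9.pkl','rb'))
g=lambda i:cv2.cvtColor(i['img'],cv2.COLOR_RGB2GRAY).astype(np.float32)
print(proj(s,[[.5725,.2325,.133],[.5725,.2325,.124]]))
r=cv2.matchTemplate(g(s)[225:262,340:400],g(s0)[230:252,345:392],cv2.TM_CCOEFF_NORMED);print(cv2.minMaxLoc(r), 'zero shift = (5,5)')
if 8<np.mean(F,0)[2]<12.5: order.close_job(); print('closed')
E
```

```text
[-2.04748481 -0.97326107 10.33488623] 0.20233880174729535 4.12819400506248e-05 0.02987993984165105 25.55
[[368.59838061 227.75031138]
 [367.82033844 231.08693049]]
(0.0369984433054924, 0.8907769918441772, (13, 15), (5, 7)) zero shift = (5,5)
the job is handed in; nothing more can be done
closed
```

The nest is built in the mixer's dish in the order asked: blue sleeve, orange sleeve inside it, red-capped jar inside that. I handed it in at about 25.6 s, with the arm still gripping the jar and pressing it down.

**Checks that agreed:**
- **TCP travel:** the tool sank about 9.0 mm from first contact with the dish.
- **Force:** about 10.3 N upward on the tool, stable. With the nested weight this implies about 8.6 mm of dish travel.
- **Pictures:** just before the final 0.4 mm press, the dish rim had dropped about 3.5 px by eye. The calibration puts 9 mm at about 3.4 px.
- **Grip:** the opening stayed at about 29–30 mm on the cap, with no sign of slip, and the dish was well short of its 16 mm stop.

**Checks that disagreed:**
- **Rim template match:** a rough whole-pixel match of the rim gave only 2 px (about 5 mm). I gave it little weight.
- **Wrist camera:** heights read about 4–7 mm low. I allowed for this by taking close looks before each insertion.

A small side force of about 2 N remained in the final pose. I did not move the other objects knowingly; I took no final overview picture to confirm they all stayed put.

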